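# Close the press-down pail lid all the way round

## Robot

A 6-joint arm with a two-finger parallel gripper is mounted at the origin on the work surface. World frame = base frame: x ahead of the robot, y to its left, z up, the work surface at z = 0. Lengths are in m, angles in rad, forces in N, time in s.
With the tool pointing down it reaches from about 0.375 to 0.9 m from the base axis. Payload 3.1 kg.
Tool frame: the origin (TCP) lies between the finger pads; the fingertips stand 8 mm ahead of it and the grasp point (between the pads) lies 11 mm behind it; z points along the fingers, y is the line along which they close (so a half turn about z gives the same grasp; the last joint's range is limited). The gripper opens to 87 mm and grips with 3 to 60 N. Pads are 19 mm wide; open, the fingers measure 117 mm over their backs; the gripper's body (75 mm by 190 mm) begins 51 mm behind the grasp point.
Start: joints at [1.125, 0.527, 1.433, -0, 1.181, -0.178], TCP at [0.165, 0.603, 0.209] pointing down, gripper open.
Joint ranges: [-3.08, 3.08], [-0.75, 2.2], [0.22, 2.44], [-1.43, 4.57], [0, 2.65], [-2.85, 2.85]. Speed limits (rad/s): [2.79, 2.79, 3.14, 3.14, 3.14, 3.14].

## Interface

Orientations are given as a unit quaternion [x, y, z, w].
In Python, from rig import robot, vision, job gives the robot as it stands.
- The arm moves only by the shell command python3 -m handwheel 'ROWS' [OPENING] [FORCE]. ROWS is JSON, a list of rows, each a list of 4 numbers: the shift along the tool's x, y, z as a fraction of full scale, then the turn about the tool's z as a fraction of full scale. A call has 1 to 20 rows; each row is the pose to reach, as a shift and turn from the pose commanded when the call began, along the tool's axes at that moment, turning the shorter way round; what a row does not reach only later rows make up. Full scale, the value 1, is 300 mm for a shift and 2 pi rad for a turn. A row lasts 1/12 s, in which the tool goes at most 41.7 mm and 7.16 degrees, less where a joint would pass 70% of its speed; a pose out of reach is approached as far as the arm can. A call with a number of a shift or a turn outside -1 to 1 is refused whole. A call with a gripper value outside its range is refused whole. OPENING is the opening in per cent of the stroke, from 0 (shut) to 100 (fully open), set as the call begins (- or left out, the last holds). The fingers move at their own pace and stop on an object; FORCE is the grip in N (left out, the last holds). Time passes only in rows, so rows that repeat a pose let the fingers close. It gives the time, the measured TCP pose, the force, the opening and the grip force at its end, in the units of the state.
- robot.get_obs(): the state, without advancing time (a new reading comes with each control period).
- vision.camera(name): name is "scene" or "top" or "wrist"; returns a dict with "frame" (400x640x3 uint8, red, green, blue), "K" (3x3 intrinsics, pixels), "k1" (the pictures are not rectified: a ray, as slopes to the right and down, at radius r is drawn at 1 + k1 r^2 times it, then the intrinsics apply), "cam_to_world" (4x4, takes a point from camera to world coordinates); the wrist camera has in their place "hand_eye" (4x4, takes a point from camera to tool coordinates, whose origin is the TCP and whose axes are the flange's). Camera axes: x right, y down, z forward; pixel columns grow to the right and rows downward; lengths in m; the calibration is good to about 2 mm. A picture is of the moment at which its call begins: read the wrist's pose just before it. There is no depth.
- job.hand_in(): hands the job in; it is judged then, once.
Trained networks look in the newest picture that a camera, given by its name, has taken for a name from the list of things; names that differ only in an ending like _2 or _b are one class to them, and where a whole thing is asked for, a point or a joint stands for the part that bears it (a point fixed in the world has none). Each returns a list of dicts, best first, with "conf" (0 to 1); they miss things now and then, are a little off and sometimes report something else, mostly with a low value. They report only what shows in the picture. A call takes as long as a camera call.
- vision.look_for(camera, label): "point" ([row, column] in pixels, amid what is visible of it).
- vision.outline_of(camera, label): "mask" (400x640 bool, what is visible of it) and "point" ([row, column] in pixels, amid what is visible of it).
The state is a dict: "time": time; "q": joint angles; "joint_velocities": joint speeds; "joint_torque": joint torques, N m; "position": TCP position; "tool_rot": TCP orientation; "ft_force": force on the tool from outside, world axes, zero at the start; "moment": the same for the moment, N m; "grip_width": finger opening in m; "grip_force": force on a finger pad.
Only numpy, scipy, OpenCV 4.12 (cv2) and the standard library are available. Lean on these libraries where they do the work, as an engineer would, in place of code of your own. Each camera call takes 0.05 s, during which the arm holds its last target. There are 200 camera calls.

## Task

The lid of the larger white pail is lying loosely on it. Go round the edge of the lid with your fingertips and press its rim down, tab by tab, with gentle pushes until it is fully home all the way round, then take your hand away. Leave the pail standing where it is, do not lift anything, and leave everything else on the bench alone.

Things in the scene. Friction and masses are not known exactly. Their poses are not given: they have to be found in the camera images.
- pail: larger white plastic pail, full, loose (3.5 to 5.5 kg), 204 mm across the lid, 196 mm high; origin at the centre of its underside. A bail hangs on its -x side, up to 114 mm from the axis, below 155 mm. Its lid: a flat panel (top 181 mm up) and round it a rim 18 mm wide, cut by 7 mm slots into eight tabs: tab0 towards the pail's +x, then every 45 degrees counter-clockwise from above
- tab0_top (a point): middle of the flat top face of rim tab 0; moves with it. It lies 92 mm from the pail's axis, at 0 degrees counter-clockwise from the pail's +x, and is 18 mm wide (radially) and about 65 mm long round the rim; axes as the pail's. Top face 190 mm above the table when home, 196 mm when fully proud
- tab0 (a joint): how far tab 0 has been pressed straight down, m: 0 fully proud, 0.006 fully home (a hard stop). At the start 0 to 0.003. Each tab moves by itself, yields at about 6 N anywhere on its top and stays where it is left
- tab1_top (a point): middle of the flat top face of rim tab 1; moves with it. It lies 92 mm from the pail's axis, at 45 degrees counter-clockwise from the pail's +x, and is 18 mm wide (radially) and about 65 mm long round the rim; axes as the pail's. Top face 190 mm above the table when home, 196 mm when fully proud
- tab1 (a joint): how far tab 1 has been pressed straight down, m: 0 fully proud, 0.006 fully home (a hard stop). At the start 0 to 0.003. Each tab moves by itself, yields at about 6 N anywhere on its top and stays where it is left
- tab2_top (a point): middle of the flat top face of rim tab 2; moves with it. It lies 92 mm from the pail's axis, at 90 degrees counter-clockwise from the pail's +x, and is 18 mm wide (radially) and about 65 mm long round the rim; axes as the pail's. Top face 190 mm above the table when home, 196 mm when fully proud
- tab2 (a joint): how far tab 2 has been pressed straight down, m: 0 fully proud, 0.006 fully home (a hard stop). At the start 0 to 0.003. Each tab moves by itself, yields at about 6 N anywhere on its top and stays where it is left
- tab3_top (a point): middle of the flat top face of rim tab 3; moves with it. It lies 92 mm from the pail's axis, at 135 degrees counter-clockwise from the pail's +x, and is 18 mm wide (radially) and about 65 mm long round the rim; axes as the pail's. Top face 190 mm above the table when home, 196 mm when fully proud
- tab3 (a joint): how far tab 3 has been pressed straight down, m: 0 fully proud, 0.006 fully home (a hard stop). At the start 0 to 0.003. Each tab moves by itself, yields at about 6 N anywhere on its top and stays where it is left
- tab4_top (a point): middle of the flat top face of rim tab 4; moves with it. It lies 92 mm from the pail's axis, at 180 degrees counter-clockwise from the pail's +x, and is 18 mm wide (radially) and about 65 mm long round the rim; axes as the pail's. Top face 190 mm above the table when home, 196 mm when fully proud
- tab4 (a joint): how far tab 4 has been pressed straight down, m: 0 fully proud, 0.006 fully home (a hard stop). At the start 0 to 0.003. Each tab moves by itself, yields at about 6 N anywhere on its top and stays where it is left
- tab5_top (a point): middle of the flat top face of rim tab 5; moves with it. It lies 92 mm from the pail's axis, at 225 degrees counter-clockwise from the pail's +x, and is 18 mm wide (radially) and about 65 mm long round the rim; axes as the pail's. Top face 190 mm above the table when home, 196 mm when fully proud
- tab5 (a joint): how far tab 5 has been pressed straight down, m: 0 fully proud, 0.006 fully home (a hard stop). At the start 0 to 0.003. Each tab moves by itself, yields at about 6 N anywhere on its top and stays where it is left
- tab6_top (a point): middle of the flat top face of rim tab 6; moves with it. It lies 92 mm from the pail's axis, at 270 degrees counter-clockwise from the pail's +x, and is 18 mm wide (radially) and about 65 mm long round the rim; axes as the pail's. Top face 190 mm above the table when home, 196 mm when fully proud
- tab6 (a joint): how far tab 6 has been pressed straight down, m: 0 fully proud, 0.006 fully home (a hard stop). At the start 0 to 0.003. Each tab moves by itself, yields at about 6 N anywhere on its top and stays where it is left
- tab7_top (a point): middle of the flat top face of rim tab 7; moves with it. It lies 92 mm from the pail's axis, at 315 degrees counter-clockwise from the pail's +x, and is 18 mm wide (radially) and about 65 mm long round the rim; axes as the pail's. Top face 190 mm above the table when home, 196 mm when fully proud
- tab7 (a joint): how far tab 7 has been pressed straight down, m: 0 fully proud, 0.006 fully home (a hard stop). At the start 0 to 0.003. Each tab moves by itself, yields at about 6 N anywhere on its top and stays where it is left
- smallpail: bystander: smaller white pail, 158 mm across and 119 mm high, its one-piece lid already shut, with a bail; origin at the centre of its underside
- bottle_a: bystander: clear long-necked glass bottle, 70 mm across, 228 mm high; origin at the centre of its underside
- bottle_b: bystander: a second bottle of the same kind
- funnel: bystander: steel funnel standing mouth down, 116 mm across, 135 mm high; origin at the centre of its underside
- bung: bystander: tapered cork bung, 40 mm across, 36 mm high; origin at the centre of its underside
- mallet: bystander: rubber mallet lying on the table; origin under the middle of its head (56 mm across, 90 mm long along y), the wooden handle runs 240 mm towards its -x
- jug: bystander: open steel jug, 96 mm across, 110 mm high, handle towards its +y; origin at the centre of its underside

How it is judged:
By the outcome, as a careful person would: the job done as asked, in the order asked, and still so for the second after the job is handed in, with the robot touching nothing.
It also fails if it takes over 56 s, if anything falls off the work surface, if the arm or the gripper's body presses on something with over 40 N, if the wrist force passes 120 N, or if a joint passes its speed limit or range.

## Working session

There is one attempt and no reset: what is moved stays moved. The work goes in short steps, Python scripts to look and compute and a shell command to move; the robot and the scene stay as the last step left them, time stands still between calls to the robot, and variables do not carry over. Pictures are saved under pics/ and viewed, at most 10 in all, crops included, and the job is handed in when it is done.

```bash
ls; mkdir -p pics; python3 - <<'E'
from rig import robot, vision, job
import cv2,numpy as np
o=robot.get_obs();print({k:np.round(v,3) for k,v in o.items()})
for c in("scene","top"):
    d=vision.camera(c);cv2.imwrite(f"pics/{c}0.png",d["frame"][:,:,::-1])
    print(c,d["K"],d["k1"],np.round(d["cam_to_world"],3))
    for l in("pail","smallpail","tab0_top","tab2_top","tab4_top","tab6_top","bottle_a","funnel","jug"):
        print(l,[(np.round(r["point"]),round(r["conf"],2)) for r in vision.look_for(c,l)][:3])
E
```

```text
pics
{'time': np.float64(0.0), 'q': array([ 1.124,  0.528,  1.434,  0.   ,  1.181, -0.178]), 'joint_velocities': array([-0.002,  0.001,  0.001, -0.002, -0.   , -0.   ]), 'joint_torque': array([-1.0000e-03, -4.4006e+01, -1.7659e+01,  6.3000e-02,  5.9000e-02,
       -0.0000e+00]), 'position': array([0.165, 0.602, 0.208]), 'tool_rot': array([ 0.134,  0.991, -0.001, -0.   ]), 'ft_force': array([0.477, 0.985, 0.368]), 'moment': array([-0.004, -0.021, -0.077]), 'grip_force': np.float64(0.0), 'grip_width': np.float64(0.087)}
scene [[518.39338013   0.         314.22407684]
 [  0.         518.39338013 203.08553595]
 [  0.           0.           1.        ]] -0.02545319247437671 [[-0.083  0.738 -0.67   1.559]
 [ 0.996  0.049 -0.07   0.109]
 [-0.019 -0.673 -0.739  1.264]
 [ 0.     0.     0.     1.   ]]
pail [(array([198., 364.]), 0.65)]
smallpail [(array([206., 270.]), 0.78)]
tab0_top [(array([206., 380.]), 0.73)]
tab2_top [(array([278., 342.]), 0.63)]
tab4_top [(array([164., 355.]), 0.46)]
tab6_top [(array([193., 341.]), 0.71)]
bottle_a [(array([274., 261.]), 0.87), (array([278., 343.]), 0.58)]
funnel [(array([208., 460.]), 0.84)]
jug [(array([247., 168.]), 0.79), (array([175., 338.]), 0.67)]
top [[409.20290565   0.         315.32823329]
 [  0.         409.20290565 198.20849003]
 [  0.           0.           1.        ]] -0.03669454413275211 [[-0.019 -0.982  0.19   0.333]
 [-1.     0.021  0.01   0.016]
 [-0.013 -0.19  -0.982  1.466]
 [ 0.     0.     0.     1.   ]]
pail [(array([230., 278.]), 0.97), (array([254., 434.]), 0.7), (array([253., 270.]), 0.69)]
smallpail [(array([228., 367.]), 0.58)]
tab0_top [(array([201., 263.]), 0.65)]
tab2_top [(array([201., 264.]), 0.22)]
tab4_top [(array([253., 292.]), 0.45)]
tab6_top [(array([242., 251.]), 0.34)]
bottle_a [(array([157., 359.]), 0.79)]
funnel [(array([251., 192.]), 0.98), (array([234., 307.]), 0.63)]
jug [(array([176., 446.]), 0.79)]
```

View pics/scene0.png

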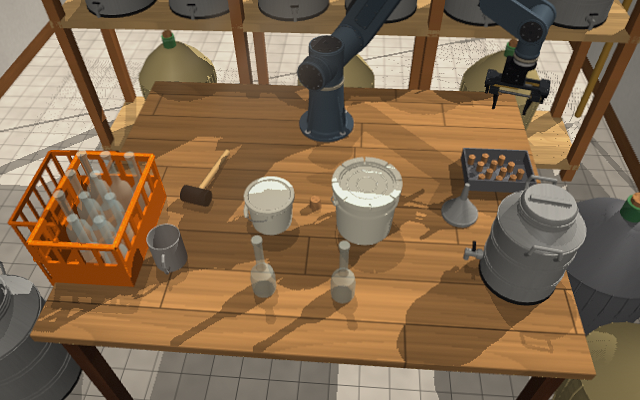

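View pics/top0.png

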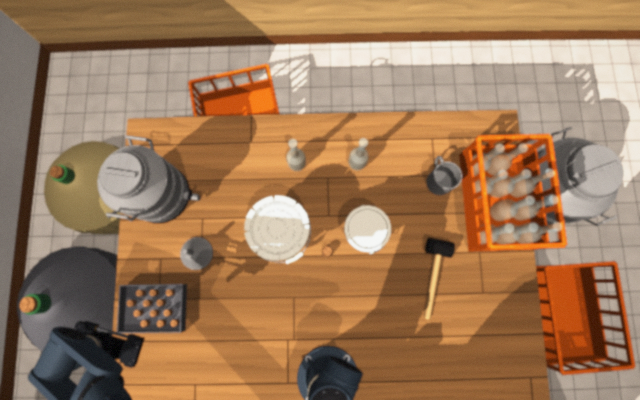

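The scene picture shows the large pail at about (364,198) and the small one at (270,206). The top view shows the lid at about (278,230), with its bail towards the robot at (291,262).

```bash
cat > h.py <<'E'
from rig import robot, vision, job
import cv2,numpy as np
from scipy.spatial.transform import Rotation as R
def rays(d,pts,T):
    pts=np.asarray(pts,float).reshape(-1,1,2)
    u=cv2.undistortPoints(pts,np.array(d["K"]),np.array([d["k1"],0,0,0,0.])).reshape(-1,2)
    return np.c_[u,np.ones(len(u))]@T[:3,:3].T, T[:3,3]
def on_z(d,pts,z,T=None):   # pts (col,row)
    T=np.array(d["cam_to_world"]) if T is None else T
    r,c=rays(d,pts,T); return c+r*((z-c[2])/r[:,2:])
def wristT(d,o):
    T=np.eye(4);T[:3,:3]=R.from_quat(o["tool_rot"]).as_matrix();T[:3,3]=o["position"];return T@np.array(d["hand_eye"])
def circ(P):
    A=np.c_[2*P[:,:2],np.ones(len(P))];s=np.linalg.lstsq(A,(P[:,:2]**2).sum(1),rcond=None)[0]
    return s[:2],np.sqrt(s[2]+s[:2]@s[:2])
E
python3 - <<'E'
from h import *
d=vision.camera("top")
for l,z in(("pail",.195),("smallpail",.119),("bottle_a",.2),("funnel",.1),("jug",.1)):
    for m in vision.outline_of("top",l)[:2]:
        ys,xs=np.nonzero(m["mask"]);P=on_z(d,np.c_[xs,ys],z)
        h=cv2.convexHull(P[:,:2].astype(np.float32))
        print(l,round(m["conf"],2),len(xs),cv2.minEnclosingCircle(h),P.min(0).round(3),P.max(0).round(3))
print(vision.camera("wrist")["hand_eye"])
E
```

```text
pail 0.71 3581 ((0.48078086972236633, 0.15042683482170105), 0.11032024770975113) [0.379 0.047 0.195] [0.59  0.254 0.195]
smallpail 0.82 1693 ((0.48858892917633057, -0.13845181465148926), 0.07896313816308975) [ 0.412 -0.216  0.119] [ 0.565 -0.066  0.119]
smallpail 0.62 128 ((0.5439349412918091, 0.07497481256723404), 0.03631025180220604) [0.512 0.055 0.119] [0.576 0.098 0.119]
bottle_a 0.66 410 ((0.7198460102081299, -0.11959309875965118), 0.05383925512433052) [ 0.668 -0.143  0.2  ] [ 0.771 -0.084  0.2  ]
bottle_a 0.56 429 ((0.7227075695991516, 0.09485208988189697), 0.05476967990398407) [0.669 0.059 0.2  ] [0.777 0.121 0.2  ]
funnel 0.68 800 ((0.4191249907016754, 0.4324478209018707), 0.055321499705314636) [0.371 0.378 0.1  ] [0.474 0.486 0.1  ]
jug 0.8 910 ((0.6686471104621887, -0.4028368890285492), 0.07034822553396225) [ 0.6   -0.473  0.1  ] [ 0.738 -0.353  0.1  ]
[[-1.82074617e-05 -9.64920299e-01 -2.62542980e-01  7.25603868e-02]
 [ 9.99999430e-01 -2.97780347e-04  1.02507731e-03 -6.27475401e-04]
 [-1.06729804e-03 -2.62542811e-01  9.64919755e-01 -1.74810891e-01]
 [ 0.00000000e+00  0.00000000e+00  0.00000000e+00  1.00000000e+00]]
```

```bash
python3 -m handwheel '[[0,0,-0.25,0],[0,0,-0.5,0],[-0.1,-0.08,-0.57,0],[-0.2,-0.16,-0.57,0],[-0.3,-0.24,-0.57,0],[-0.4,-0.32,-0.57,0],[-0.5,-0.4,-0.57,0],[-0.6,-0.48,-0.57,0],[-0.72,-0.58,-0.57,0],[-0.72,-0.58,-0.57,0],[-0.72,-0.58,-0.57,0]]' 0 20; python3 -m handwheel '[[-0.1,-0.08,0,0],[-0.2,-0.16,0,0],[-0.3,-0.24,0,0],[-0.4,-0.32,0,0],[-0.5,-0.4,0,0],[-0.6,-0.48,0,0],[-0.72,-0.58,0,0],[-0.72,-0.58,0,0],[-0.72,-0.58,0,0],[-0.72,-0.58,0,0],[-0.72,-0.58,0,0]]'
python3 - <<'E'
from h import *
o=robot.get_obs();d=vision.camera("wrist");cv2.imwrite("pics/w1.png",d["frame"][:,:,::-1])
T=wristT(d,o);print(o["position"],o["tool_rot"],o["q"].round(2),o["time"],o["ft_force"])
for m in vision.outline_of("wrist","pail"):
    ys,xs=np.nonzero(m["mask"]);P=on_z(d,np.c_[xs,ys],.194,T);print(m["conf"],P.min(0),P.max(0),[xs.min(),xs.max(),ys.min(),ys.max()])
for i in range(8):
    for r in vision.look_for("wrist",f"tab{i}_top")[:1]:
        p=r["point"];print(i,round(r["conf"],2),np.round(p),on_z(d,[p[::-1]],.1935,T).round(4))
E
```

```text
time: 2.27
position: [0.33, 0.3743, 0.3806]
tool_rot: [0.136, 0.991, -0.001, 0.001]
ft_force: [-0.2, 0.2, -0.6]
grip_width: 0.022
grip_force: 0.0
time: 3.18
position: [0.4889, 0.1543, 0.3803]
tool_rot: [0.133, 0.991, 0.0, -0.0]
ft_force: [0.7, 0.1, 0.9]
grip_width: 0.0006
grip_force: 0.0
[0.4888592  0.15427067 0.38028894] [ 1.32672974e-01  9.91159693e-01  3.60547687e-04 -4.64168008e-04] [ 0.09  0.21  1.46  0.    1.48 -1.22] 3.1833 [0.66087272 0.08358968 0.92912534]
0.65 [0.3879852  0.05090483 0.194     ] [0.57271129 0.25311924 0.194     ] [np.int64(225), np.int64(407), np.int64(81), np.int64(234)]
0 0.79 [224. 378.] [[0.5621 0.206  0.1935]]
2 0.91 [116. 377.] [[0.4439 0.2313 0.1935]]
3 0.66 [ 94. 317.] [[0.4054 0.1762 0.1935]]
4 0.81 [114. 257.] [[0.4085 0.1092 0.1935]]
5 0.91 [176. 233.] [[0.4653 0.0635 0.1935]]
6 0.95 [223. 254.] [[0.5234 0.0679 0.1935]]
```

View pics/w1.png

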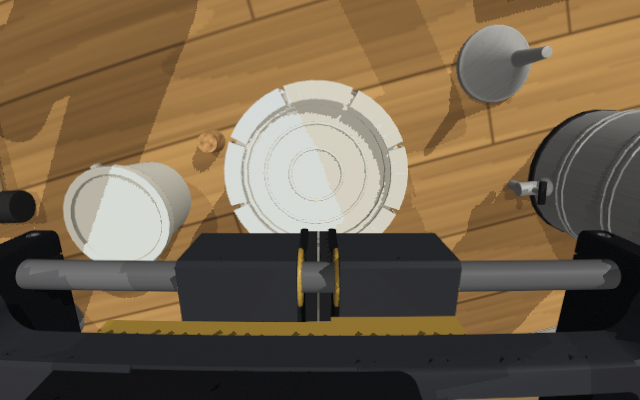

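The wrist picture shows the lid centred near (316,175) with its radial slots visible, e.g. at (285,87), (357,90), (398,148), (390,208) and (235,143). I fit the centre and yaw from these.

```bash
python3 - <<'E'
from h import *
from scipy.optimize import least_squares
o=robot.get_obs();d=vision.camera("wrist");T=wristT(d,o)
m=vision.outline_of("wrist","pail")[0]["mask"].astype(np.uint8)
c=max(cv2.findContours(m,0,1)[0],key=len).reshape(-1,2);c=c[c[:,1]<225]
P=on_z(d,c,.190,T)[:,:2]
f=least_squares(lambda s:np.hypot(*(P-s).T)-.102,[.489,.15],loss="soft_l1",f_scale=.002);C=f.x
print("C",C,"free",circ(P),np.abs(f.fun).mean())
S=on_z(d,[(285,87),(357,90),(398,148),(390,208),(235,143)],.193,T)[:,:2]-C
a=np.degrees(np.arctan2(S[:,1],S[:,0]));print(np.hypot(*S.T),a,(a-22.5)%45)
# tabs relative to C
for i in range(8):
    for r in vision.look_for("wrist",f"tab{i}_top")[:1]:
        v=on_z(d,[r["point"][::-1]],.1935,T)[0,:2]-C;print(i,round(r["conf"],2),np.hypot(*v),(np.degrees(np.arctan2(v[1],v[0]))-45*i)%360)
E
```

```text
C [0.49072359 0.15138722] free (array([0.48951447, 0.15166499]), np.float64(0.10071615030384855)) 0.0010865823105602418
[0.0999964  0.10056951 0.09365576 0.09127124 0.09588356] [-176.04402032  140.04557221   94.09905192   50.71034224 -127.74649112] [26.45597968 27.54557221 26.59905192 28.21034224 29.75350888]
0 0.92 0.08843160307509546 37.5320284503961
1 0.71 0.0896468744545668 31.53761094015303
2 0.56 0.09290874303550856 30.90314727361104
3 0.69 0.09134923909353011 28.285848549169174
4 0.87 0.0929446652241439 28.193022755691686
5 0.8 0.09197247157469703 26.856613350450118
6 0.97 0.09504203809424885 22.750659698321215
7 0.64 0.22344316704513084 152.3813142340423
```

```bash
python3 - <<'E'
from h import *
o=robot.get_obs();Rt=R.from_quat(o["tool_rot"]).as_matrix()
C=np.array([.490,.1515]);p=o["position"][:2]
prev=None
for th in range(163,163+360,45):
    t=C+.092*np.array([np.cos(np.radians(th)),np.sin(np.radians(th))])
    for s in ([p] if prev is None else [prev]):
        print(th,t.round(4),"step",(Rt.T@np.r_[t-s,0]/.3).round(4)[:2])
    prev=t
E
```

```text
163 [0.402  0.1784] step [0.305  0.0049]
208 [0.4088 0.1083] step [-0.0835 -0.2193]
253 [0.4631 0.0635] step [-0.2142 -0.096 ]
298 [0.5332 0.0703] step [-0.2193  0.0835]
343 [0.578  0.1246] step [-0.096   0.2142]
388 [0.5712 0.1947] step [0.0835 0.2193]
433 [0.5169 0.2395] step [0.2142 0.096 ]
478 [0.4468 0.2327] step [ 0.2193 -0.0835]
```

```bash
python3 -m handwheel '[[0.1,0.003,0.1,0],[0.2,0.004,0.2,0],[0.305,0.005,0.3,0],[0.305,0.005,0.4,0],[0.305,0.005,0.5,0],[0.305,0.005,0.55,0],[0.305,0.005,0.56,0],[0.305,0.005,0.56,0],[0.305,0.005,0.57,0],[0.305,0.005,0.577,0],[0.305,0.005,0.583,0],[0.305,0.005,0.59,0],[0.305,0.005,0.597,0],[0.305,0.005,0.603,0],[0.305,0.005,0.603,0]]'
```

```text
time: 5.43
position: [0.4018, 0.1784, 0.1992]
tool_rot: [0.134, 0.991, -0.0, -0.0]
ft_force: [-0.3, -0.5, -0.0]
grip_width: 0.0006
grip_force: 0.0
```

```bash
python3 -m handwheel '[[0,0,0.003,0],[0,0,0.005,0]]';python3 -m handwheel '[[0,0,0.003,0]]'; python3 - <<'E'
from h import *
o=robot.get_obs();print(o["position"],o["ft_force"])
d=vision.camera("wrist");cv2.imwrite("pics/w2.png",d["frame"][:,:,::-1])
d=vision.camera("scene");cv2.imwrite("pics/s2.png",cv2.resize(d["frame"][120:270,270:470,::-1],None,fx=4,fy=4))
E
```

```text
time: 5.6
position: [0.4021, 0.1785, 0.1979]
tool_rot: [0.134, 0.991, 0.0, 0.0]
ft_force: [-0.2, 0.4, 0.8]
grip_width: 0.0007
grip_force: 0.0
time: 5.68
position: [0.4021, 0.1785, 0.1971]
tool_rot: [0.133, 0.991, 0.0, 0.0]
ft_force: [0.6, -0.3, -0.4]
grip_width: 0.0005
grip_force: 0.0
[0.40211327 0.17848851 0.19706482] [ 0.61318434 -0.2798082  -0.44235416]
```

View pics/s2.png

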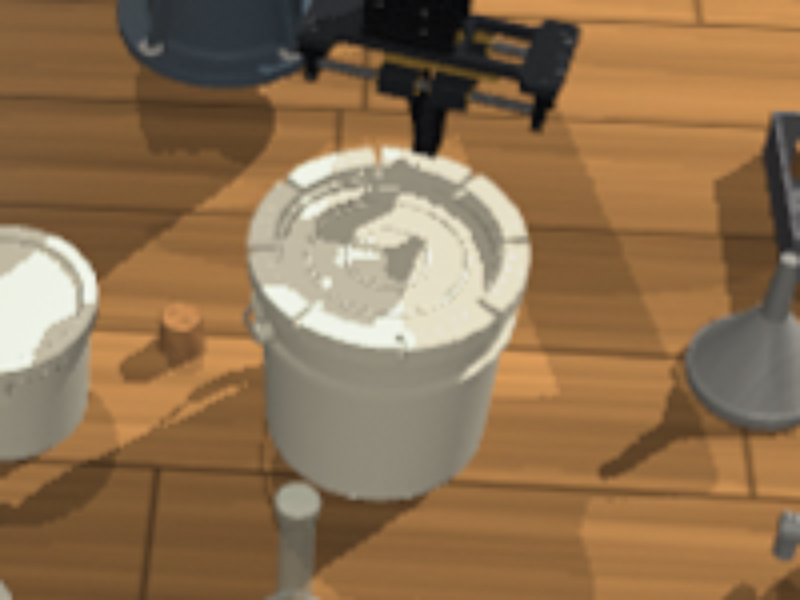

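The fingertip appears to be behind the rim at crop (428,152), not on it, so I check the lid's position in the scene camera before going on.

```bash
python3 - <<'E'
from h import *
def proj(d,X,T):
    Xc=np.linalg.inv(T)@np.c_[X,np.ones(len(X))].T
    return cv2.projectPoints(Xc[:3].T.copy(),np.zeros(3),np.zeros(3),np.array(d["K"]),np.array([d["k1"],0,0,0,0.]))[0].reshape(-1,2)
d=vision.camera("scene");T=np.array(d["cam_to_world"])
a=np.linspace(0,2*np.pi,60);C=np.array([.49,.1515])
im=cv2.resize(d["frame"][120:270,270:470,::-1],None,fx=4,fy=4,interpolation=2)
def draw(X,col):
    for u,v in proj(d,np.array(X),T): cv2.circle(im,(int((u-270+.5)*4),int((v-120+.5)*4)),2,col,-1)
draw([[C[0]+.102*np.cos(t),C[1]+.102*np.sin(t),.193] for t in a],(0,0,255))
p=robot.get_obs()["position"]
draw([p+[0,0,z] for z in(-.008,0,.02,.04)],(0,255,0))
draw([[C[0]+.092*np.cos(t),C[1]+.092*np.sin(t),.193] for t in np.radians(28+45*np.arange(8))],(255,0,0))
cv2.imwrite("pics/s3.png",im)
for m in vision.outline_of("scene","pail")[:1]:
    ys,xs=np.nonzero(m["mask"]);P=on_z(d,np.c_[xs,ys],.193);print(P.min(0),P.max(0))
E
```

```text
[0.38939315 0.05118642 0.193     ] [0.7265905  0.25391151 0.193     ]
```

View pics/s3.png

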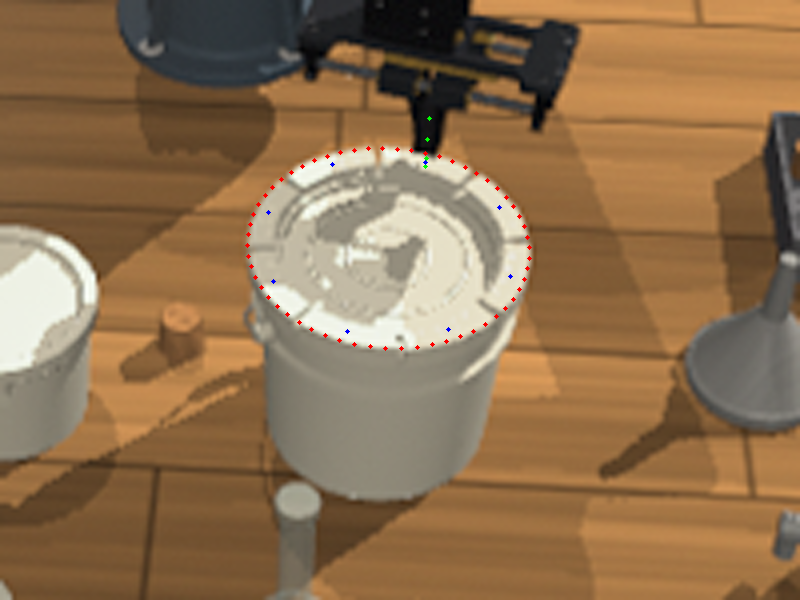

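View pics/w2.png

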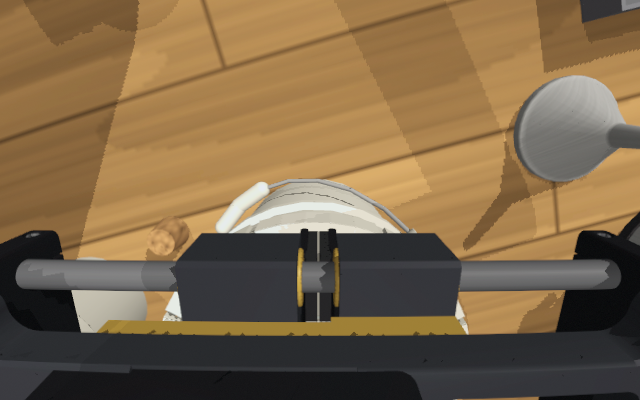

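The rim fit overlays the lid exactly, but the finger ends about 3 px higher in the picture than predicted, at crop row 152 against 166. I lift clear to see where the tip really is.

```bash
python3 -m handwheel '[[0,0,-0.1,0],[0,0,-0.2,0],[0,0,-0.2,0],[0,0,-0.2,0]]'; python3 - <<'E'
from h import *
def proj(d,X,T):
    Xc=np.linalg.inv(T)@np.c_[X,np.ones(len(X))].T
    return cv2.projectPoints(Xc[:3].T.copy(),np.zeros(3),np.zeros(3),np.array(d["K"]),np.array([d["k1"],0,0,0,0.]))[0].reshape(-1,2)
o=robot.get_obs();p=o["position"];out=[]
d=vision.camera("scene");T=np.array(d["cam_to_world"])
im=cv2.resize(d["frame"][100:200,320:420,::-1],None,fx=6,fy=6,interpolation=0)
for z in(-.008,0,.011):
    u,v=proj(d,np.array([p+[0,0,z]]),T)[0];print(z,u,v);cv2.circle(im,(int((u-320+.5)*6),int((v-100+.5)*6)),2,(0,255,0),-1)
cv2.imwrite("pics/s4.png",im)
E
```

```text
time: 6.22
position: [0.4033, 0.1787, 0.2585]
tool_rot: [0.133, 0.991, 0.001, 0.002]
ft_force: [-0.1, 0.5, 0.0]
grip_width: 0.0002
grip_force: 0.0
-0.008 377.3640997740195 146.06773267847012
0 377.55708486037867 144.00125388451823
0.011 377.8248148761629 141.13356708505415
```

View pics/s4.png

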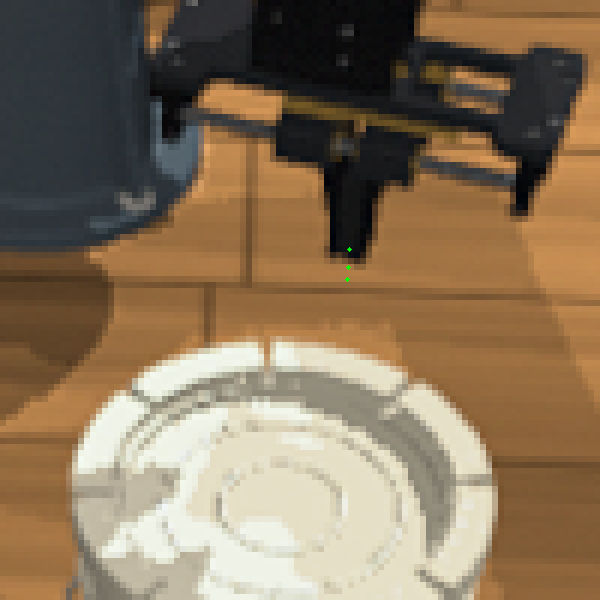

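The finger end is at crop (347,262), about 4–5 px short of where the stated geometry puts it. That means the tip is either about 15 mm higher or nearer to the robot than stated. A slow descent with force readings will settle it.

```bash
python3 -m handwheel '[[0,0,0.1,0],[0,0,0.19,0],[0,0,0.2,0],[0,0,0.203,0],[0,0,0.206,0]]'; python3 -m handwheel '[[0,0,0.003,0],[0,0,0.006,0],[0,0,0.009,0]]';python3 -m handwheel '[[0,0,0.003,0],[0,0,0.006,0]]';python3 -m handwheel '[[0,0,0.003,0],[0,0,0.006,0]]'
```

```text
time: 6.68
position: [0.4019, 0.1784, 0.1951]
tool_rot: [0.134, 0.991, -0.0, -0.001]
ft_force: [1.3, -0.5, 0.6]
grip_width: 0.0001
grip_force: 0.0
time: 6.93
position: [0.4028, 0.1786, 0.1934]
tool_rot: [0.133, 0.991, 0.0, 0.001]
ft_force: [-0.3, 0.3, -0.3]
grip_width: 0.0001
grip_force: 0.0
time: 7.1
position: [0.4023, 0.1785, 0.1911]
tool_rot: [0.133, 0.991, 0.0, 0.0]
ft_force: [-0.3, -0.3, 0.1]
grip_width: 0.0004
grip_force: 0.0
time: 7.27
position: [0.4021, 0.1785, 0.189]
tool_rot: [0.133, 0.991, 0.0, 0.0]
ft_force: [-0.9, -0.2, -0.5]
grip_width: 0.0005
grip_force: 0.0
```

```bash
for i in 1 ; do python3 -m handwheel '[[0,0,0.003,0],[0,0,0.006,0]]';python3 -m handwheel '[[0,0,0.003,0],[0,0,0.006,0]]'; python3 -m handwheel '[[0,0,0.003,0],[0,0,0.006,0]]'; done | grep -E "posi|ft"
python3 - <<'E'
from h import *
d=vision.camera("scene");f=d["frame"][:,:,::-1];im=cv2.resize(f[100:200,320:420],None,fx=6,fy=6,interpolation=0)
cv2.imwrite("pics/s5.png",im)
E
```

```text
position: [0.402, 0.1785, 0.187]
ft_force: [0.6, 0.2, 1.1]
position: [0.402, 0.1785, 0.1853]
ft_force: [-1.0, 0.1, 0.5]
position: [0.402, 0.1785, 0.1834]
ft_force: [0.1, -0.7, 0.6]
```

View pics/s5.png

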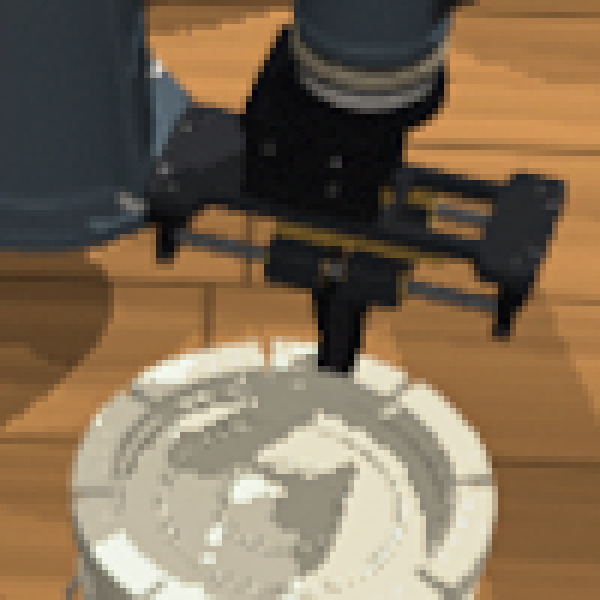

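The finger now shows in front of the tab, ending at crop (335,372). So it is over the rim and its tip simply sits higher than stated. I continue down gently until contact.

```bash
(python3 -m handwheel '[[0,0,0.003,0]]';python3 -m handwheel '[[0,0,0.003,0]]'; python3 -m handwheel '[[0,0,0.003,0]]';python3 -m handwheel '[[0,0,0.003,0]]';python3 -m handwheel '[[0,0,0.003,0]]') | grep -E "posi|ft"
```

```text
position: [0.402, 0.1785, 0.1826]
ft_force: [-0.2, -0.3, -0.1]
position: [0.402, 0.1785, 0.182]
ft_force: [-0.9, -0.7, 5.6]
position: [0.402, 0.1785, 0.1813]
ft_force: [-1.2, -0.3, 5.0]
position: [0.4021, 0.1785, 0.1805]
ft_force: [-1.6, 0.5, 6.6]
position: [0.4021, 0.1785, 0.1796]
ft_force: [-1.1, -0.2, 7.0]
```

Contact with the expected 6 N yield began at TCP z ≈ 0.182. I go on to the hard stop.

```bash
(for_=1; python3 -m handwheel '[[0,0,0.003,0]]';python3 -m handwheel '[[0,0,0.003,0]]'; python3 -m handwheel '[[0,0,0.003,0]]';python3 -m handwheel '[[0,0,0.003,0]]') | grep -E "posi|ft"
```

```text
position: [0.4021, 0.1785, 0.1787]
ft_force: [-2.0, 0.4, 5.7]
position: [0.402, 0.1785, 0.1778]
ft_force: [-2.3, -1.1, 6.3]
position: [0.402, 0.1785, 0.177]
ft_force: [-3.3, 1.0, 15.3]
position: [0.4019, 0.1786, 0.1769]
ft_force: [-5.0, -0.3, 22.1]
```

The stop was felt at TCP z ≈ 0.177 with 22 N, so this tab is home. Next tab: rise 15 mm, traverse, then press to the same depth.

```bash
python3 -m handwheel '[[0,0,-0.03,0],[0,0,-0.05,0],[-0.04,-0.1,-0.05,0],[-0.0835,-0.2193,-0.05,0],[-0.0835,-0.2193,-0.05,0],[-0.0835,-0.2193,-0.04,0],[-0.0835,-0.2193,-0.025,0],[-0.0835,-0.2193,-0.02,0],[-0.0835,-0.2193,-0.016,0],[-0.0835,-0.2193,-0.012,0],[-0.0835,-0.2193,-0.008,0],[-0.0835,-0.2193,-0.006,0]]' | grep -E "posi|ft"; python3 -m handwheel '[[0,0,0.002,0],[0,0,0.004,0]]'| grep -E "posi|ft"; python3 -m handwheel '[[0,0,0.002,0],[0,0,0.002,0]]'| grep -E "time|posi|ft"
```

```text
position: [0.4089, 0.1087, 0.1774]
ft_force: [0.2, -3.7, 6.3]
position: [0.4089, 0.1086, 0.177]
ft_force: [-3.4, -4.7, 19.3]
time: 9.9
position: [0.4089, 0.1086, 0.177]
ft_force: [-3.3, -3.9, 17.0]
```

```bash
python3 -m handwheel '[[0,0,-0.03,0],[0,0,-0.05,0],[-0.1,-0.045,-0.05,0],[-0.2142,-0.096,-0.05,0],[-0.2142,-0.096,-0.05,0],[-0.2142,-0.096,-0.04,0],[-0.2142,-0.096,-0.025,0],[-0.2142,-0.096,-0.02,0],[-0.2142,-0.096,-0.016,0],[-0.2142,-0.096,-0.012,0],[-0.2142,-0.096,-0.008,0],[-0.2142,-0.096,-0.006,0]]' | grep -E "posi|ft"; python3 -m handwheel '[[0,0,0.002,0],[0,0,0.004,0]]'| grep -E "posi|ft"; python3 -m handwheel '[[0,0,0.002,0],[0,0,0.002,0]]'| grep -E "time|posi|ft"
python3 -m handwheel '[[0,0,-0.03,0],[0,0,-0.05,0],[-0.1,0.04,-0.05,0],[-0.2193,0.0835,-0.05,0],[-0.2193,0.0835,-0.05,0],[-0.2193,0.0835,-0.04,0],[-0.2193,0.0835,-0.025,0],[-0.2193,0.0835,-0.02,0],[-0.2193,0.0835,-0.016,0],[-0.2193,0.0835,-0.012,0],[-0.2193,0.0835,-0.008,0],[-0.2193,0.0835,-0.006,0]]' | grep -E "posi|ft"; python3 -m handwheel '[[0,0,0.002,0],[0,0,0.004,0]]'| grep -E "posi|ft"; python3 -m handwheel '[[0,0,0.002,0],[0,0,0.002,0]]'| grep -E "time|posi|ft"
```

```text
position: [0.4617, 0.0645, 0.1775]
ft_force: [-1.5, -0.4, 6.4]
position: [0.4618, 0.0643, 0.177]
ft_force: [-2.1, -0.9, 16.0]
time: 11.23
position: [0.4619, 0.0643, 0.177]
ft_force: [-4.3, -0.9, 15.3]
position: [0.5314, 0.0707, 0.1777]
ft_force: [-1.2, 0.3, 6.3]
position: [0.5315, 0.0706, 0.177]
ft_force: [-2.2, -0.2, 11.3]
time: 12.57
position: [0.5316, 0.0706, 0.177]
ft_force: [-3.6, 0.1, 11.4]
```

```bash
python3 -m handwheel '[[0,0,0.002,0],[0,0,0.003,0]]'| grep -E "posi|ft"
python3 -m handwheel '[[0,0,-0.03,0],[0,0,-0.05,0],[-0.04,0.1,-0.05,0],[-0.096,0.2142,-0.05,0],[-0.096,0.2142,-0.05,0],[-0.096,0.2142,-0.04,0],[-0.096,0.2142,-0.025,0],[-0.096,0.2142,-0.02,0],[-0.096,0.2142,-0.016,0],[-0.096,0.2142,-0.012,0],[-0.096,0.2142,-0.008,0],[-0.096,0.2142,-0.006,0]]' | grep -E "posi|ft"; python3 -m handwheel '[[0,0,0.002,0],[0,0,0.004,0]]'| grep -E "posi|ft"; python3 -m handwheel '[[0,0,0.002,0],[0,0,0.002,0]]'| grep -E "time|posi|ft"
```

```text
position: [0.5317, 0.0705, 0.1768]
ft_force: [-4.3, -0.4, 17.4]
position: [0.5774, 0.1246, 0.1771]
ft_force: [-1.1, 3.0, 7.6]
position: [0.5777, 0.1245, 0.1769]
ft_force: [-3.4, 2.2, 13.5]
time: 14.07
position: [0.5777, 0.1246, 0.1769]
ft_force: [-1.9, 2.1, 12.7]
```

```bash
python3 -m handwheel '[[0,0,-0.03,0],[0,0,-0.05,0],[0.04,0.1,-0.05,0],[0.0835,0.2193,-0.05,0],[0.0835,0.2193,-0.05,0],[0.0835,0.2193,-0.04,0],[0.0835,0.2193,-0.025,0],[0.0835,0.2193,-0.02,0],[0.0835,0.2193,-0.016,0],[0.0835,0.2193,-0.012,0],[0.0835,0.2193,-0.008,0],[0.0835,0.2193,-0.006,0]]' | grep -E "posi|ft"; python3 -m handwheel '[[0,0,0.002,0],[0,0,0.004,0]]'| grep -E "posi|ft"; python3 -m handwheel '[[0,0,0.002,0],[0,0,0.002,0]]'| grep -E "time|posi|ft"
```

```text
position: [0.5711, 0.1938, 0.177]
ft_force: [-2.2, 0.8, 11.0]
position: [0.5713, 0.1939, 0.1769]
ft_force: [-3.6, -0.1, 14.4]
time: 15.4
position: [0.5713, 0.1939, 0.1769]
ft_force: [-4.4, 1.1, 13.5]
```

```bash
python3 -m handwheel '[[0,0,-0.03,0],[0,0,-0.05,0],[0.1,0.045,-0.05,0],[0.2142,0.096,-0.05,0],[0.2142,0.096,-0.05,0],[0.2142,0.096,-0.04,0],[0.2142,0.096,-0.025,0],[0.2142,0.096,-0.02,0],[0.2142,0.096,-0.016,0],[0.2142,0.096,-0.012,0],[0.2142,0.096,-0.008,0],[0.2142,0.096,-0.006,0]]' | grep -E "posi|ft"; python3 -m handwheel '[[0,0,0.002,0],[0,0,0.004,0]]'| grep -E "posi|ft"; python3 -m handwheel '[[0,0,0.002,0],[0,0,0.002,0]]'| grep -E "time|posi|ft"
python3 -m handwheel '[[0,0,-0.03,0],[0,0,-0.05,0],[0.1,-0.04,-0.05,0],[0.2193,-0.0835,-0.05,0],[0.2193,-0.0835,-0.05,0],[0.2193,-0.0835,-0.04,0],[0.2193,-0.0835,-0.025,0],[0.2193,-0.0835,-0.02,0],[0.2193,-0.0835,-0.016,0],[0.2193,-0.0835,-0.012,0],[0.2193,-0.0835,-0.008,0],[0.2193,-0.0835,-0.006,0]]' | grep -E "posi|ft"; python3 -m handwheel '[[0,0,0.002,0],[0,0,0.004,0]]'| grep -E "posi|ft"; python3 -m handwheel '[[0,0,0.002,0],[0,0,0.002,0]]'| grep -E "time|posi|ft"
```

```text
position: [0.5182, 0.2394, 0.1771]
ft_force: [-3.5, 1.3, 10.2]
position: [0.5183, 0.2395, 0.1769]
ft_force: [-4.1, 1.6, 15.9]
time: 16.73
position: [0.5183, 0.2395, 0.177]
ft_force: [-3.8, 1.1, 15.1]
position: [0.4485, 0.233, 0.177]
ft_force: [-4.2, 0.1, 11.9]
position: [0.4486, 0.2332, 0.1769]
ft_force: [-6.1, -1.0, 19.3]
time: 18.07
position: [0.4486, 0.2332, 0.1769]
ft_force: [-5.3, -0.0, 18.4]
```

All eight tabs have hit their stops at the same height. I withdraw and look.

```bash
python3 -m handwheel '[[0,0,-0.05,0],[0,0,-0.15,0],[0,0,-0.3,0],[0,0,-0.45,0],[0,0,-0.6,0],[0,0.2,-0.65,0],[0,0.4,-0.65,0],[0,0.6,-0.65,0],[0,0.6,-0.65,0],[0,0.6,-0.65,0],[0,0.6,-0.65,0],[0,0.6,-0.65,0]]'
python3 - <<'E'
from h import *
d=vision.camera("scene");f=d["frame"][:,:,::-1]
cv2.imwrite("pics/s6.png",cv2.resize(f[130:260,280:440],None,fx=5,fy=4.6,interpolation=2))
d=vision.camera("top")
m=vision.outline_of("top","pail")[0];ys,xs=np.nonzero(m["mask"]);P=on_z(d,np.c_[xs,ys],.195);print(P.min(0),P.max(0))
E
```

```text
time: 19.07
position: [0.4954, 0.4071, 0.3682]
tool_rot: [0.133, 0.991, -0.001, -0.0]
ft_force: [-0.5, -0.4, 0.2]
grip_width: 0.0006
grip_force: 0.0
[0.37878584 0.04704342 0.195     ] [0.59019854 0.25411175 0.195     ]
```

View pics/s6.png

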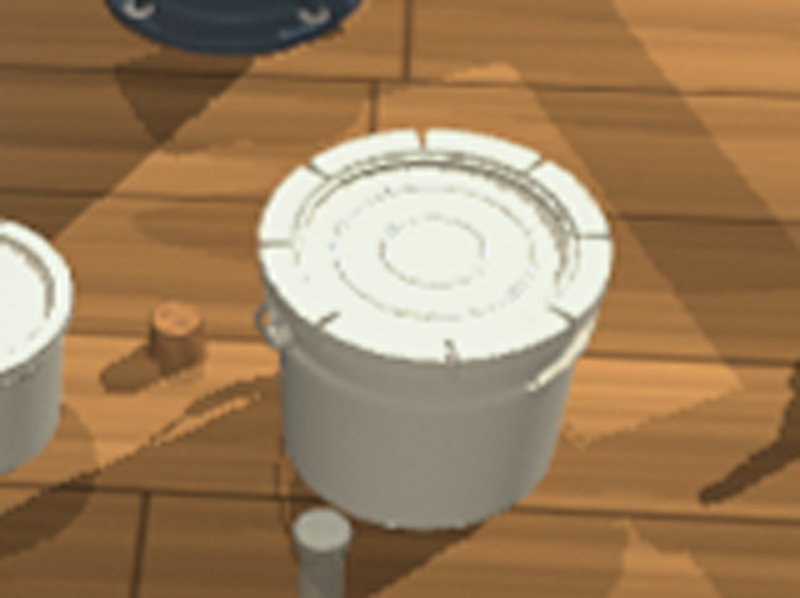

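The rim is even all the way round (ellipse centred near (436,245)). The pail has not moved and the hand is clear.

```bash
python3 -c "
from rig import job
print(job.hand_in())"
```

```text
the job is handed in; nothing more can be done
None
```

I pressed all eight tabs of the lid down to their hard stops with gentle pushes (about 13–22 N), left the pail where it stood, withdrew the hand, and handed the job in at about 19 s.

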